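# Make up two repair kits from stock at the radio bench

## Robot

A 7-joint arm with a two-finger parallel gripper is mounted at the origin on the work surface. World frame = base frame: x ahead of the robot, y to its left, z up, the work surface at z = 0. Lengths are in m, angles in rad, forces in N, time in s.
With the tool pointing down it reaches from about 0.4 to 0.85 m from the base axis. Payload 10.4 kg.
Tool frame: the origin (TCP) lies midway between the tips of the shut fingers; the grasp point (between the pads) lies 19 mm behind it (manip.hold_point_z is the distance from the TCP to the grasp point, in m); z points along the fingers, y is the line along which they close (so a half turn about z gives the same grasp; the last joint's range is limited). The gripper opens to 85 mm and grips with 20 to 120 N. Pads are 22 mm wide; open, the fingers measure 114 mm over their backs; the gripper's body (76 mm by 85 mm) begins 54 mm behind the grasp point. The pads swing forward as they close: fully open they stand 13 mm farther back than shut.
Start: joints at [1.157, 0.332, -0.065, 1.46, 0.022, 1.35, -0.088], TCP at [0.238, -0.578, 0.231] pointing down, gripper open.
Joint ranges: [-2.6, 2.6], [-0.5, 2.12], [-1.47, 1.34], [0.16, 2.42], [-1.27, 4.41], [0.06, 2.06], [-2.6, 2.6]. Speed limits (rad/s): [2.22, 2.22, 2.79, 2.79, 3.14, 3.14, 3.14].

## Interface

Orientations are given as a unit quaternion [x, y, z, w].
In Python, from workcell import manip, eyes, job gives the robot as it stands.
- The arm moves only by the shell command python3 -m crank 'ROWS' [FORCE]. ROWS is JSON, a list that holds one entry, the list of rows, each a list of 7 numbers: the finger opening in cm, from 0 to 8.54, then the shift along the world's x, y, z in cm, then the turn, a rotation vector about the world's x, y, z in degrees. In form: [[[hand, x, y, z, ax, ay, az], ...]]. A call has 1 to 20 rows; each row shifts and turns the commanded pose from where the row before left it; what a row does not reach is not made up. A row lasts 1/8 s, in which the tool goes at most 62.5 mm and 10.7 degrees, less where a joint would pass 70% of its speed; a pose out of reach is approached as far as the arm can. A call with a gripper value outside its range is refused whole. The fingers move at their own pace and stop on an object; FORCE is the grip in N (left out, the last holds). Time passes only in rows, so rows that do not move let the fingers close. It gives the time, the measured TCP pose, the force, the opening and the grip force at its end, in the units of the state.
- manip.get_obs(): the state, without advancing time (a new reading comes with each control period).
- eyes.camera(name): name is "scene" or "top" or "wrist"; returns (picture, depth): 384x512x3 uint8, red, green, blue; 384x512 float32, m along the optical axis (not along the pixel's ray), 0 where there is no reading.
- eyes.camera_params(name): a dict with "fx", "fy", "cx", "cy" (pixels), "world_from_camera" (4x4, takes a point from camera to world coordinates); the wrist camera has in their place "hand_eye" (4x4, takes a point from camera to tool coordinates, whose origin is the TCP and whose axes are the flange's). Camera axes: x right, y down, z forward; pixel columns grow to the right and rows downward; lengths in m; the calibration is good to about 2 mm. A picture is of the moment at which its call begins: read the wrist's pose just before it. camera_params takes no time and is no camera call.
- job.hand_in(): hands the job in; it is judged then, once.
The state is a dict: "clock": time; "joint_pos": joint angles; "joint_velocities": joint speeds; "tau": joint torques, N m; "position": TCP position; "ee_rot": TCP orientation; "ft_force": force on the tool from outside, world axes, zero at the start; "torque": the same for the moment, N m; "grip_width": opening from 0.0 (shut) to 1.0 (fully open); "grasp_force": force on a finger pad.
Only numpy, scipy, OpenCV 4.12 (cv2) and the standard library are available. Lean on these libraries where they do the work, as an engineer would, in place of code of your own. Each camera call takes 0.05 s, during which the arm holds its last target. There are 200 camera calls.

## Task

Make up the parts kits for two repairs. Into the tray that holds the circuit board go the large transformer and the short, stout capacitor; into the tray that holds the round meter go the small transformer and the tall, slim capacitor. In each tray the transformer belongs in the wide end bay and the capacitor in the narrow end bay, standing upright on the bay's floor and set down gently rather than dropped; the finned heatsink and the clear relay stay where they are in stock.

Things in the scene. Friction and masses are not known exactly. Their poses are not given: they have to be found in the camera images.
- board_tray: grey tray fixed to the bench: 192 x 104 mm (x, y); walls 4 mm thick, 14 mm high; floor 4 mm thick. Origin: centre of the underside; z up. Three bays along x, each 96 mm along y: wide end bay at the -x end (76 mm along x, centre x = -54 mm), middle bay (centre x = +13 mm) filled by a brown circuit board (top 16 mm above the bench), narrow end bay at the +x end (50 mm, centre x = +67 mm).
- meter_tray: grey tray fixed to the bench: 192 x 104 mm (x, y); walls 4 mm thick, 14 mm high; floor 4 mm thick. Origin: centre of the underside; z up. Three bays along x, each 96 mm along y: wide end bay at the -x end (76 mm along x, centre x = -54 mm), middle bay (centre x = +13 mm) filled by a round panel meter face up (top 24 mm above the bench), narrow end bay at the +x end (50 mm, centre x = +67 mm).
- large_transformer: The larger one of two transformers of like build: it stands on its foot; steel core 52 mm along x, 24 mm thick, through a tan winding 36 mm along x and 42 mm wide along y, at heights 6 to 38 mm; foot plate 52 x 42 mm (x, y), height 44 mm, about 0.3 kg. Grip across the winding, 42 mm along y. Origin: centre of the underside; z up. To be moved.
- small_transformer: The smaller one of two transformers of like build: it stands on its foot; steel core 36 mm along x, 18 mm thick, through a tan winding 26 mm along x and 32 mm wide along y, at heights 4 to 28 mm; foot plate 36 x 32 mm (x, y), height 34 mm, about 0.13 kg. Grip across the winding, 32 mm along y. Origin: centre of the underside; z up. To be moved.
- tall_capacitor: plain cylindrical aluminium capacitor can standing upright, the tall, slim one of two: 24 mm in diameter, can 54 mm high, with two 3 mm brass terminals on its black top; about 50 g. Origin: centre of the underside; z along its axis, up. To be moved.
- stout_capacitor: plain cylindrical aluminium capacitor can standing upright, the short, stout one of two: 34 mm in diameter, can 34 mm high, with two 3 mm brass terminals on its black top; about 50 g. Origin: centre of the underside; z along its axis, up. To be moved.
- heatsink: black finned heatsink, 46 x 36 x 30 mm (x, y, height), fins along x, standing on its base among the stock; stays there. Origin: centre of the underside; z up.
- relay: relay with a clear cover on a black base, 28 x 28 mm and 38 mm high, standing upright among the stock; stays there. Origin: centre of the underside; z up. Two small potentiometers (20 mm across, 17 mm high, not listed) lie between the two rows of stock.
Things that resemble listed ones, but are neither listed nor needed, are in the scene too. Leave any blue or turquoise look-alike of the relay alone.

How it is judged:
At the end, for the whole second after the job is handed in: Each part stands in its bay: centre inside the bay, underside 1 to 8 mm above the tray's underside, upright within 0.12 rad, at rest (large transformer, stout capacitor: board tray; small transformer, tall capacitor: meter tray). Heatsink and relay upright, within 25 mm of their start (x of large_transformer in the frame of board_tray between -0.092 and -0.016 m and y of large_transformer in the frame of board_tray between -0.048 and 0.048 m and z of large_transformer in the frame of board_tray between 0.001 and 0.008 m and angle between each of large_transformer, stout_capacitor, small_transformer, tall_capacitor, heatsink, relay's own z axis and vertical below 0.12 rad and linear speed of each of large_transformer, stout_capacitor, small_transformer, tall_capacitor below 0.02 m/s and angular speed of each of large_transformer, stout_capacitor, small_transformer, tall_capacitor below 0.2 rad/s and x of stout_capacitor in the frame of board_tray between 0.042 and 0.092 m and y of stout_capacitor in the frame of board_tray between -0.048 and 0.048 m and z of stout_capacitor in the frame of board_tray between 0.001 and 0.008 m and x of small_transformer in the frame of meter_tray between -0.092 and -0.016 m and y of small_transformer in the frame of meter_tray between -0.048 and 0.048 m and z of small_transformer in the frame of meter_tray between 0.001 and 0.008 m and x of tall_capacitor in the frame of meter_tray between 0.042 and 0.092 m and y of tall_capacitor in the frame of meter_tray between -0.048 and 0.048 m and z of tall_capacitor in the frame of meter_tray between 0.001 and 0.008 m and distance of each of heatsink, relay from where it was at the start of the episode below 0.025 m); the robot touches nothing.
It fails at once if a part is dropped (falls free from more than about 3 cm), thrown or knocked hard ((linear speed of large_transformer above 0.8 m/s and contact force between the fingers and large_transformer below 0.1 N) or (linear speed of stout_capacitor above 0.8 m/s and contact force between the fingers and stout_capacitor below 0.1 N) or (linear speed of small_transformer above 0.8 m/s and contact force between the fingers and small_transformer below 0.1 N) or (linear speed of tall_capacitor above 0.8 m/s and contact force between the fingers and tall_capacitor below 0.1 N)).
It fails at once if the heatsink, which stays in stock, is shifted by more than 25 mm (distance of heatsink from where it was at the start of the episode above 0.025 m).
It fails at once if the relay, which stays in stock, is shifted by more than 25 mm (distance of relay from where it was at the start of the episode above 0.025 m).
It also fails if it takes over 102 s, if anything falls off the work surface, if the arm or the gripper's body presses on something with over 40 N, if the wrist force passes 120 N, or if a joint passes its speed limit or range.

## Working session

There is one attempt and no reset: what is moved stays moved. The work goes in short steps, Python scripts to look and compute and a shell command to move; the robot and the scene stay as the last step left them, time stands still between calls to the robot, and variables do not carry over. Pictures are saved under pics/ and viewed, at most 14 in all, crops included, and the job is handed in when it is done.

```bash
mkdir -p pics; cat > h.py <<'E'
import numpy as np, cv2
from workcell import manip, eyes, job
def snap(n,f):
    p,d=eyes.camera(n); cv2.imwrite(f'pics/{f}.png',p[...,::-1]); np.save(f'pics/{f}.npy',d); return p,d
def world(n,f,u,v):
    d=np.load(f'pics/{f}.npy'); c=eyes.camera_params(n); z=d[int(v),int(u)]
    return (c['world_from_camera']@[(u-c['cx'])/c['fx']*z,(v-c['cy'])/c['fy']*z,z,1])[:3]
E
python3 - <<'E'
from h import *
for n in('top','scene'): 
    p,d=snap(n,n)
    cv2.imwrite(f'pics/{n}_b.png',cv2.resize(p[...,::-1],(800,600),interpolation=cv2.INTER_CUBIC))
o=manip.get_obs(); print(o['clock'],o['position'],o['ee_rot'],o['grip_width'],manip.hold_point_z)
print(eyes.camera_params('top'))
E
```

```text
0.1 [ 0.23792275 -0.57758914  0.23059218] [ 9.80975591e-01  1.94130103e-01 -1.49725014e-04 -6.09244359e-04] 0.9982691420642151 0.0187
{'fx': 417.9370770077714, 'fy': 417.9370770077714, 'cx': 254.54561550089133, 'cy': 191.88631639073097, 'world_from_camera': array([[-0.02219738, -0.99551701,  0.09194111,  0.4273746 ],
       [-0.99922084,  0.02509345,  0.03046368, -0.02030604],
       [-0.03263423, -0.09119326, -0.99529835,  0.93518416],
       [ 0.        ,  0.        ,  0.        ,  1.        ]])}
```

View pics/top_b.png

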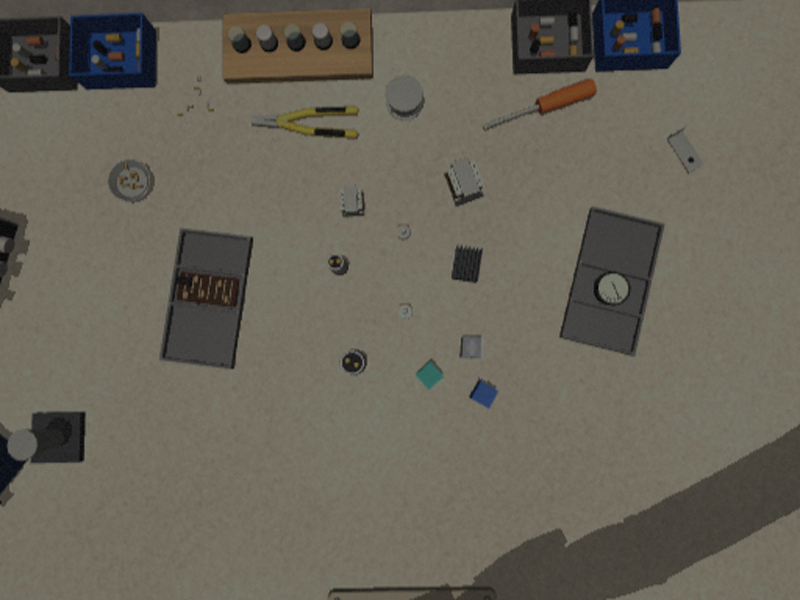

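View pics/scene_b.png

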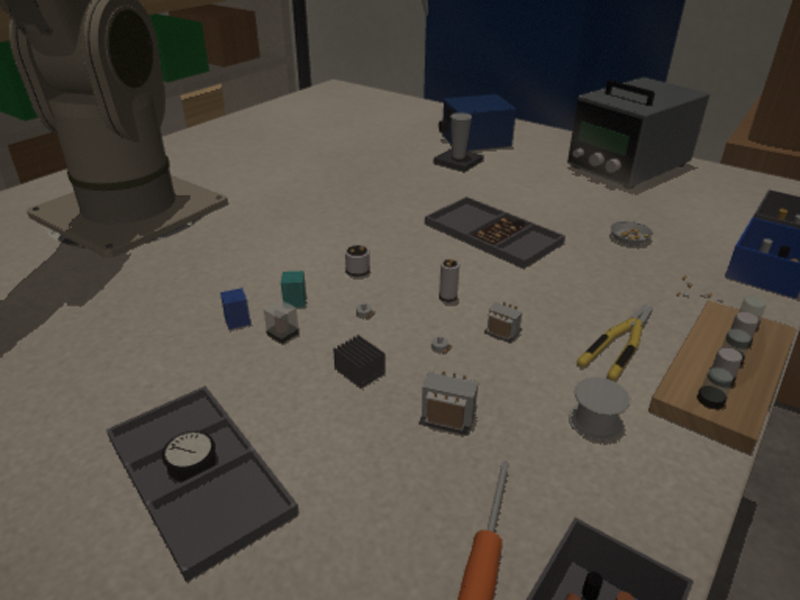

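The top picture (800x600) shows the large transformer at (464,180), the small one at (352,200), the tall capacitor at (338,264) and the stout one at (353,362). The heatsink is at (467,263) and the relay at (471,346), with its look-alikes at (430,375) and (484,393). The board tray is at (207,298), its wide bay apparently the lower one. The meter tray is at (612,280), its wide bay apparently the upper one. Things that could be mistaken for a part are the grey spool (404,96) and the cans in the wooden rack (240-350,37).

```bash
python3 - <<'E'
from h import *
d=np.load('pics/top.npy'); c=eyes.camera_params('top'); v,u=np.mgrid[:384,:512]
P=np.stack([(u-c['cx'])/c['fx']*d,(v-c['cy'])/c['fy']*d,d,np.ones_like(d)],-1)@c['world_from_camera'].T; P=P[...,:3]
np.save('pics/P.npy',P)
R=lambda r:(r[0],r[1],r[2])
print('table z',np.median(P[150:250,170:340,2]))
for n,(a,b),h in [('large',(464,180),.040),('small',(352,200),.030),('tall',(338,264),.045),('stout',(353,362),.028),('heat',(467,263),.022),('relay',(471,346),.03),('teal',(430,375),.02),('bluec',(484,393),.02),('pot1',(404,232),.01),('pot2',(405,311),.01)]:
    a=int(a/1.5625);b=int(b/1.5625); w=P[b-20:b+20,a-20:a+20].reshape(-1,3)
    m=w[w[:,2]>h]; 
    cc=m.mean(0) if len(m) else 0
    m=m[np.linalg.norm(m[:,:2]-np.median(m[:,:2],0),axis=1)<.045]
    r=cv2.minAreaRect((m[:,:2]*1000).astype(np.float32)); print(n,len(m),np.round(m[:,2].max(),3),np.round(r[0],1),np.round(r[1],1),round(r[2],1), np.round(m[:,:2].mean(0)*1000,1))
for n,(x0,x1,y0,y1) in dict(board=(155,258,225,372),meter=(552,670,202,360)).items():
    w=P[int(y0/1.5625):int(y1/1.5625),int(x0/1.5625):int(x1/1.5625)].reshape(-1,3); m=w[(w[:,2]>.010)&(w[:,2]<.03)]
    r=cv2.minAreaRect((m[:,:2]*1000).astype(np.float32)); print(n,np.round(r[0],1),np.round(r[1],1),round(r[2],1)); print(np.round(cv2.boxPoints(r)))
p=cv2.imread('pics/top.png')
A=cv2.resize(p[110:260,205:325],(480,600),interpolation=cv2.INTER_CUBIC)
cv2.imwrite('pics/crop1.png',cv2.convertScaleAbs(A,alpha=1.8))
t=np.hstack([cv2.resize(p[140:240,98:168],(350,500),interpolation=cv2.INTER_CUBIC),cv2.resize(p[130:230,354:430],(380,500),interpolation=cv2.INTER_CUBIC)])
cv2.imwrite('pics/crop2.png',cv2.convertScaleAbs(t,alpha=1.8))
E
```

```text
table z 0.0002699482584666568
large 300 0.048 [681.  -90.1] [53.  40.7] 19.0 [680.5 -89.8]
small 131 0.038 [656.8  72.8] [29.  36.3] 88.8 [657.5  71.2]
tall 98 0.059 [564.4  92.3] [21.8 22.3] 88.9 [564.2  91.6]
stout 190 0.041 [426.7  72.8] [30.7 32.2] 89.6 [426.9  72.7]
heat 161 0.034 [562.8 -90.2] [35.8 46.1] 79.5 [562.7 -90.7]
relay 166 0.042 [444.2 -92.7] [25.8 27.5] 87.5 [444.4 -92.8]
teal 172 0.935 [410.9 -29.7] [36.9 27.1] 43.3 [407.7 -32.6]
bluec 181 0.044 [ 379.6 -107.2] [27.8 27.3] 59.0 [ 379.9 -106.6]
pot1 18 0.018 [612.1  -2.2] [11.3 14.2] 70.1 [611.4  -1. ]
pot2 26 0.02 [497.7  -1.6] [14.1 17.8] 12.5 [497.5  -2.3]
board [524.2 284.5] [105.4 192.3] 81.2
[[421. 247.]
 [611. 218.]
 [627. 322.]
 [437. 351.]]
meter [ 534.8 -295.1] [105.2 193.1] 74.2
[[ 428. -319.]
 [ 613. -372.]
 [ 642. -271.]
 [ 456. -218.]]
```

View pics/crop1.png

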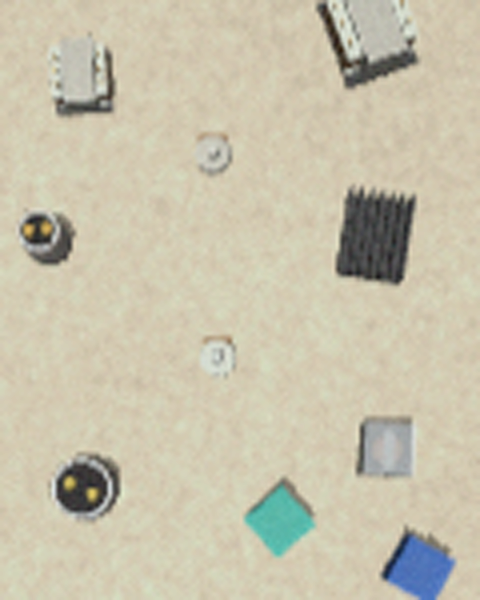

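View pics/crop2.png

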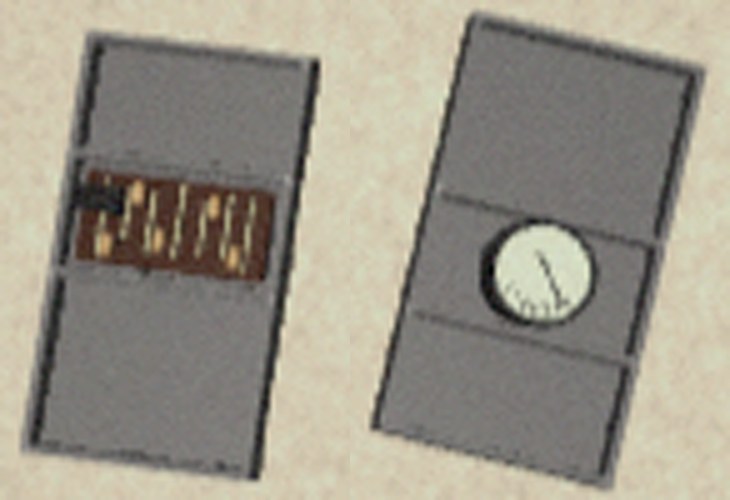

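The crops confirm the choices. The board tray's wide bay is the near one (-x) and its narrow bay the far one. The meter tray's wide bay is the far one and its narrow bay the near one. Both transformers and both capacitors match their descriptions. Moving above the large transformer now.

```bash
python3 -m crank '[[[8.5,3.7,4.1,-0.8,0,0,-0.3],[8.5,3.7,4.1,-0.8,0,0,-0.3],[8.5,3.7,4.1,-0.8,0,0,-0.3],[8.5,3.7,4.1,-0.8,0,0,-0.3],[8.5,3.7,4.1,-0.8,0,0,-0.3],[8.5,3.7,4.1,-0.8,0,0,-0.3],[8.5,3.7,4.1,-0.8,0,0,-0.3],[8.5,3.7,4.1,-0.8,0,0,-0.3],[8.5,3.7,4.1,-0.8,0,0,-0.3],[8.5,3.7,4.1,-0.8,0,0,-0.3],[8.5,3.7,4.1,-0.8,0,0,-0.3],[8.5,3.6,3.7,-0.8,0,0,-0.1],[8.5,0,0,0,0,0,0],[8.5,0,0,0,0,0,0]]]' 60
cat >> h.py <<'E'
def st():
    o=manip.get_obs(); from scipy.spatial.transform import Rotation as R
    r=R.from_quat(o['ee_rot']).as_matrix(); y=r[:,1]
    return o,r
def pose():
    o,r=st(); y=r[:,1]; print('t',round(o['clock'],2),'pos mm',np.round(np.array(o['position'])*1000,1),'closing dir',round(np.degrees(np.arctan2(y[1],y[0]))%180,1),'tilt',np.round(r[:2,2],3),'grip',round(o['grip_width'],3),np.round(o['grasp_force'],1),'F',np.round(o['ft_force'],1))
def wristcloud(f):
    o,r=st(); p,d=snap('wrist',f); c=eyes.camera_params('wrist'); T=np.eye(4);T[:3,:3]=r;T[:3,3]=o['position']
    v,u=np.mgrid[:384,:512]; P=np.stack([(u-c['cx'])/c['fx']*d,(v-c['cy'])/c['fy']*d,d,np.ones_like(d)],-1)@(T@c['hand_eye']).T
    P=P[...,:3]; P[d==0]=np.nan; np.save(f'pics/{f}_P.npy',P); return p,P
def rect(P,x,y,lo,hi,rad=.05):
    w=P.reshape(-1,3); m=w[(w[:,2]>lo)&(w[:,2]<hi)&(np.hypot(w[:,0]-x,w[:,1]-y)<rad)]
    if len(m)<5: print('few',len(m));return
    r=cv2.minAreaRect((m[:,:2]*1000).astype(np.float32)); print(len(m),'c',np.round(r[0],1),'size',np.round(r[1],1),'ang',round(r[2],1),'mean',np.round(m.mean(0)*1000,1))
E
python3 - <<'E'
from h import *
pose(); p,P=wristcloud('w1'); rect(P,.681,-.09,.03,.06)
cv2.imwrite('pics/w1c.png',cv2.convertScaleAbs(p[...,::-1],alpha=1.6))
E
```

```text
clock: 1.85
position: [0.6807, -0.0903, 0.1347]
ee_rot: [0.986, 0.165, -0.001, 0.0]
ft_force: [-0.4, -0.5, 0.4]
grip_width: 0.999
grasp_force: 0.0
t 1.85 pos mm [680.7 -90.3 134.7] closing dir 109.0 tilt [-0.001 -0.   ] grip 0.999 0.0 F [-0.4 -0.5  0.4]
3108 c [681.7 -89.4] size [52.3 42. ] ang 18.5 mean [683.2 -88.8  41.7]
```

View pics/w1c.png

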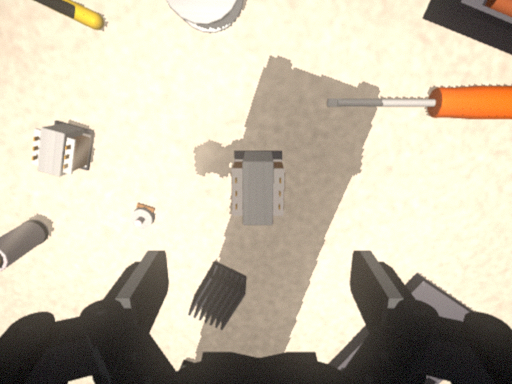

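The wrist view shows the large transformer at (258,187), midway between the fingers and aligned with them. Descending to grip it and lifting.

```bash
python3 -m crank '[[[8.5,0.1,0.1,-4,0,0,-0.4],[8.5,0,0,-4,0,0,0],[8.5,0,0,-3,0,0,0],[8.5,0,0,-1.8,0,0,0],[8.5,0,0,0,0,0,0],[3,0,0,0,0,0,0],[3,0,0,0,0,0,0],[3,0,0,0,0,0,0],[3,0,0,0,0,0,0],[3,0,0,0,0,0,0],[3,0,0,0,0,0,0],[3,0,0,1,0,0,0],[3,0,0,3,0,0,0],[3,0,0,4,0,0,0],[3,0,0,3,0,0,0],[3,0,0,0,0,0,0]]]' 60; python3 -c "from h import *;pose()"
```

```text
clock: 3.9
position: [0.6835, -0.0889, 0.1203]
ee_rot: [0.987, 0.162, 0.002, 0.001]
ft_force: [-0.3, -0.0, -3.5]
grip_width: 0.481
grasp_force: 61.8
t 3.9 pos mm [683.5 -88.9 120.3] closing dir 108.6 tilt [ 0.005 -0.001] grip 0.481 61.8 F [-0.3 -0.  -3.5]
```

```bash
python3 -m crank '[[[3,-2.6,4.7,0,0,0,-3.3],[3,-2.6,4.7,0,0,0,-3.3],[3,-2.6,4.7,0,0,0,-3.3],[3,-2.6,4.7,0,0,0,-3.3],[3,-2.6,4.7,0,0,0,-3.3],[3,-2.6,4.7,0,0,0,-3.3],[3,-2.6,4.7,0,0,0,-3.3],[3,-2.6,4.7,0,0,0,-3.3],[3,-0.5,0.6,0,0,0,-1],[3,0,0,0,0,0,0],[3,0,0,0,0,0,0]]]' 60
python3 - <<'E'
from h import *
pose(); p,P=wristcloud('w2'); o,_=st(); x,y,z=o['position']
w=P.reshape(-1,3); m=w[(np.hypot(w[:,0]-x,w[:,1]-y)<.035)&(w[:,2]>.09)]
print(len(m),np.percentile(m[:,2],[5,25,50,75,95])*1000, 'tcp',z*1000)
rect(P,x,y,.12,.18,.035)
cv2.imwrite('pics/w2c.png',cv2.convertScaleAbs(p[...,::-1],alpha=1.6))
E
```

```text
clock: 5.28
position: [0.4698, 0.2914, 0.1166]
ee_rot: [0.997, -0.078, -0.0, 0.001]
ft_force: [-0.8, -0.5, -2.9]
grip_width: 0.479
grasp_force: 62.0
t 5.28 pos mm [469.8 291.4 116.6] closing dir 81.1 tilt [-0.001 -0.001] grip 0.479 62.0 F [-0.8 -0.5 -2.9]
28911 [122.49302983 147.0112084  152.09416877 191.45383165 201.7074645 ] tcp 116.79973860242731
17723 c [471.1 293.1] size [64.5 56.9] ang 49.1 mean [475.9 290.4 150. ]
```

View pics/w2c.png

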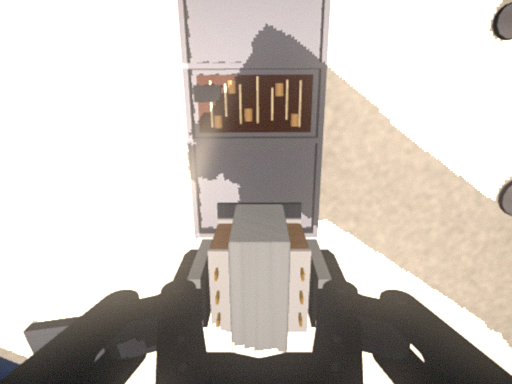

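The part hangs straight between the fingers at (260,280), and the tray is squarely aligned below it. Lowering now.

```bash
python3 -m crank '[[[3,0.1,0.1,-4,0,0,0],[3,0,0,-4,0,0,0],[3,0,0,-1.6,0,0,0],[3,0,0,-0.6,0,0,0],[3,0,0,0,0,0,0],[3,0,0,0,0,0,0]]]' 60; python3 -c "from h import *;pose()"
python3 -m crank '[[[3,0,0,-0.2,0,0,0],[3,0,0,0,0,0,0]]]' 60; python3 -c "from h import *;pose()"
```

```text
clock: 6.08
position: [0.4709, 0.2946, 0.0166]
ee_rot: [0.997, -0.077, 0.001, -0.001]
ft_force: [0.5, 0.2, -3.9]
grip_width: 0.483
grasp_force: 61.9
t 6.08 pos mm [470.9 294.6  16.6] closing dir 81.2 tilt [0.002 0.001] grip 0.483 61.9 F [ 0.5  0.2 -3.9]
clock: 6.32
position: [0.4702, 0.2941, 0.0136]
ee_rot: [0.997, -0.077, 0.0, 0.0]
ft_force: [0.5, 0.4, -3.2]
grip_width: 0.479
grasp_force: 61.9
t 6.33 pos mm [470.2 294.1  13.6] closing dir 81.2 tilt [ 0. -0.] grip 0.479 61.9 F [ 0.5  0.4 -3.2]
```

```bash
python3 -m crank '[[[3,0,0,-0.15,0,0,0],[3,0,0,0,0,0,0]]]' 60; python3 -m crank '[[[3,0,0,-0.1,0,0,0],[3,0,0,0,0,0,0]]]' 60;python3 -m crank '[[[3,0,0,-0.1,0,0,0],[3,0,0,0,0,0,0]]]' 60
```

```text
clock: 6.58
position: [0.4702, 0.2942, 0.0127]
ee_rot: [0.997, -0.077, 0.0, 0.0]
ft_force: [-3.4, -1.8, 6.5]
grip_width: 0.482
grasp_force: 63.4
clock: 6.82
position: [0.4703, 0.2943, 0.0127]
ee_rot: [0.997, -0.077, 0.0, 0.0]
ft_force: [-8.9, -5.1, 19.9]
grip_width: 0.481
grasp_force: 65.1
clock: 7.08
position: [0.4703, 0.2943, 0.0127]
ee_rot: [0.997, -0.077, 0.001, 0.0]
ft_force: [-14.0, -9.1, 31.5]
grip_width: 0.484
grasp_force: 66.7
```

Contact with the floor. Easing off, releasing, lifting and going over to the stout capacitor.

```bash
python3 -m crank '[[[3,0,0,0.2,0,0,0],[5.6,0,0,0,0,0,0],[5.6,0,0,0,0,0,0],[5.6,0,0,0,0,0,0],[5.6,0,0,1,0,0,0],[5.6,0,0,4,0,0,0],[8.5,0,0,5.5,0,0,0],[8.5,-0.9,-4.5,0,0,0,0],[8.5,-0.9,-4.5,0,0,0,0],[8.5,-0.9,-4.5,0,0,0,0],[8.5,-0.9,-4.5,0,0,0,0],[8.5,-0.7,-4.1,0,0,0,0],[8.5,0,0,0,0,0,0],[8.5,0,0,0,0,0,0]]]' 60
python3 - <<'E'
from h import *
pose(); p,P=wristcloud('w3'); rect(P,.427,.073,.03,.06); rect(P,.470,.293,.043,.055)
cv2.imwrite('pics/w3c.png',cv2.convertScaleAbs(p[...,::-1],alpha=1.6))
E
```

```text
clock: 8.82
position: [0.4274, 0.0738, 0.1174]
ee_rot: [0.997, -0.077, 0.001, -0.0]
ft_force: [0.2, -0.3, -0.4]
grip_width: 0.993
grasp_force: 0.0
t 8.82 pos mm [427.4  73.8 117.4] closing dir 81.2 tilt [0.001 0.   ] grip 0.993 0.0 F [ 0.2 -0.3 -0.4]
1485 c [427.8  73.8] size [33.2 32.8] ang 80.5 mean [428.5  73.7  34.1]
few 0
```

View pics/w3c.png

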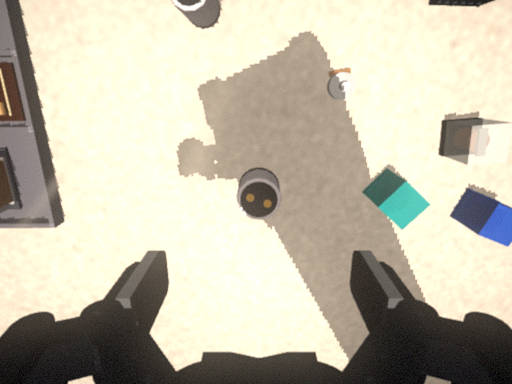

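The stout capacitor at (259,193) is centred between the fingers. Gripping it.

```bash
python3 -m crank '[[[8.5,0.1,0,-4,0,0,0],[8.5,0,0,-4,0,0,0],[8.5,0,0,-2.5,0,0,0],[8.5,0,0,-1,0,0,0],[8.5,0,0,0,0,0,0],[2.5,0,0,0,0,0,0],[2.5,0,0,0,0,0,0],[2.5,0,0,0,0,0,0],[2.5,0,0,0,0,0,0],[2.5,0,0,0,0,0,0],[2.5,0,0,0,0,0,0],[2.5,0,0,0,0,0,0]]]' 40; python3 -c "from h import *;pose()"
python3 -m crank '[[[2.5,0,0,1,0,0,0],[2.5,0,0,4,0,0,0],[2.5,0,0,5,0,0,0],[2.5,3.3,4,0,0,0,0],[2.5,3.3,4,0,0,0,0],[2.5,3.3,4,0,0,0,0],[2.5,3.3,4,0,0,0,0],[2.5,3.2,4,0,0,0,0],[2.5,0,0,0,0,0,0],[2.5,0,0,0,0,0,0]]]'
python3 - <<'E'
from h import *
pose(); p,P=wristcloud('w4')
cv2.imwrite('pics/w4c.png',cv2.convertScaleAbs(p[...,::-1],alpha=1.6))
E
```

```text
clock: 10.38
position: [0.4286, 0.0731, 0.0026]
ee_rot: [0.997, -0.077, 0.001, 0.0]
ft_force: [-2.0, 0.1, 7.3]
grip_width: 0.392
grasp_force: 39.2
t 10.38 pos mm [428.6  73.1   2.6] closing dir 81.2 tilt [ 0.001 -0.   ] grip 0.392 39.2 F [-2.   0.1  7.3]
clock: 11.62
position: [0.5918, 0.2726, 0.1019]
ee_rot: [0.997, -0.077, -0.0, 0.0]
ft_force: [-0.3, -1.2, -1.1]
grip_width: 0.384
grasp_force: 40.1
t 11.62 pos mm [591.8 272.6 101.9] closing dir 81.2 tilt [-0.001 -0.001] grip 0.384 40.1 F [-0.3 -1.2 -1.1]
```

View pics/w4c.png

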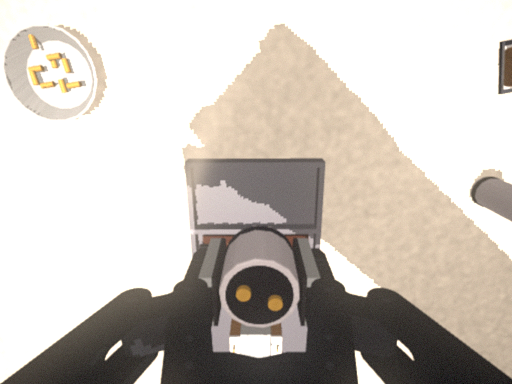

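The capacitor is held upright at (260,278). The bay spans (190-322, 160-232), and its centre is right under the tool. Lowering.

```bash
python3 -m crank '[[[2.5,-0.1,0.1,-4,0,0,0],[2.5,0,0,-3.5,0,0,0],[2.5,0,0,-1.2,0,0,0],[2.5,0,0,-0.3,0,0,0],[2.5,0,0,0,0,0,0],[2.5,0,0,0,0,0,0]]]'; python3 -m crank '[[[2.5,0,0,-0.2,0,0,0],[2.5,0,0,0,0,0,0]]]';python3 -m crank '[[[2.5,0,0,-0.15,0,0,0],[2.5,0,0,0,0,0,0]]]'
```

```text
clock: 12.42
position: [0.5918, 0.2744, 0.0133]
ee_rot: [0.997, -0.077, 0.001, -0.0]
ft_force: [-0.3, -0.1, -1.2]
grip_width: 0.392
grasp_force: 40.1
clock: 12.68
position: [0.5911, 0.2741, 0.0099]
ee_rot: [0.997, -0.077, 0.0, 0.0]
ft_force: [-0.3, 0.8, -1.3]
grip_width: 0.381
grasp_force: 40.1
clock: 12.92
position: [0.591, 0.2741, 0.0082]
ee_rot: [0.997, -0.077, -0.0, 0.0]
ft_force: [0.5, -0.1, 0.0]
grip_width: 0.383
grasp_force: 40.1
```

```bash
python3 -m crank '[[[2.5,0,0,-0.1,0,0,0],[2.5,0,0,0,0,0,0]]]'; python3 -m crank '[[[2.5,0,0,-0.1,0,0,0],[2.5,0,0,0,0,0,0]]]'
```

```text
clock: 13.18
position: [0.5911, 0.2741, 0.0072]
ee_rot: [0.997, -0.077, -0.0, 0.0]
ft_force: [0.0, -0.3, -0.4]
grip_width: 0.385
grasp_force: 40.1
clock: 13.42
position: [0.5911, 0.2741, 0.0067]
ee_rot: [0.997, -0.077, 0.0, 0.0]
ft_force: [-1.3, -0.8, 3.4]
grip_width: 0.381
grasp_force: 40.4
```

Contact. Releasing, then going to the small transformer.

```bash
python3 -m crank '[[[4.8,0,0,0,0,0,0],[4.8,0,0,0,0,0,0],[4.8,0,0,0,0,0,0],[4.8,0,0,1,0,0,0],[4.8,0,0,4,0,0,0],[8.5,0,0,6.3,0,0,0],[8.5,1.3,-4,0,0,0,1.6],[8.5,1.3,-4,0,0,0,1.5],[8.5,1.3,-4,0,0,0,1.5],[8.5,1.3,-4,0,0,0,1.5],[8.5,1.4,-4.1,0,0,0,1.5],[8.5,0,0,0,0,0,0],[8.5,0,0,0,0,0,0]]]' 50
python3 - <<'E'
from h import *
pose(); p,P=wristcloud('w5'); rect(P,.657,.073,.026,.05); rect(P,.657,.073,.0315,.036)
cv2.imwrite('pics/w5c.png',cv2.convertScaleAbs(p[...,::-1],alpha=1.6))
E
```

```text
clock: 15.05
position: [0.657, 0.0738, 0.1194]
ee_rot: [1.0, -0.01, 0.0, -0.0]
ft_force: [-0.6, 0.6, 0.4]
grip_width: 0.993
grasp_force: 0.0
t 15.05 pos mm [657.   73.8 119.4] closing dir 88.8 tilt [0.    0.001] grip 0.993 0.0 F [-0.6  0.6  0.4]
1698 c [658.   72.7] size [36.2 31.6] ang 2.8 mean [658.9  72.6  30.6]
635 c [658.1  72.7] size [35.6 25. ] ang 2.6 mean [658.4  72.7  32.1]
```

View pics/w5c.png

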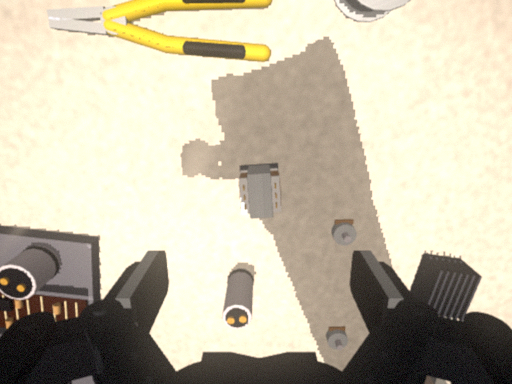

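The small transformer at (261,190) is centred but turned about 3° from the fingers. Correcting that, gripping and lifting.

```bash
python3 -m crank '[[[8.5,0.1,-0.1,-4,0,0,3.6],[8.5,0,0,-4,0,0,0],[8.5,0,0,-2.6,0,0,0],[8.5,0,0,-1,0,0,0],[8.5,0,0,0,0,0,0],[2.4,0,0,0,0,0,0],[2.4,0,0,0,0,0,0],[2.4,0,0,0,0,0,0],[2.4,0,0,0,0,0,0],[2.4,0,0,0,0,0,0],[2.4,0,0,0,0,0,0],[2.4,0,0,0,0,0,0]]]' 50; python3 -c "from h import *;pose()"
python3 -m crank '[[[2.4,0,0,1,0,0,0],[2.4,0,0,4,0,0,0],[2.4,0,0,5,0,0,0],[2.4,-0.9,-4.8,0,0,0,-2.3],[2.4,-0.9,-4.8,0,0,0,-2.3],[2.4,-0.9,-4.8,0,0,0,-2.3],[2.4,-0.9,-4.8,0,0,0,-2.3],[2.4,-0.9,-4.8,0,0,0,-2.3],[2.4,-0.9,-4.8,0,0,0,-2.3],[2.4,-0.9,-4.8,0,0,0,-2.3],[2.4,-0.8,-4.6,0,0,0,-2.3],[2.4,0,0,0,0,0,0],[2.4,0,0,0,0,0,0]]]'
python3 - <<'E'
from h import *
pose(); p,P=wristcloud('w6')
cv2.imwrite('pics/w6c.png',cv2.convertScaleAbs(p[...,::-1],alpha=1.6))
E
```

```text
clock: 16.6
position: [0.6587, 0.0722, 0.0038]
ee_rot: [1.0, 0.021, 0.001, -0.0]
ft_force: [-0.8, -0.6, 6.6]
grip_width: 0.36
grasp_force: 51.2
t 16.6 pos mm [658.7  72.2   3.8] closing dir 92.4 tilt [0.001 0.   ] grip 0.36 51.2 F [-0.8 -0.6  6.6]
clock: 18.23
position: [0.5871, -0.3092, 0.1028]
ee_rot: [0.99, -0.139, -0.0, -0.0]
ft_force: [-0.6, 0.8, -1.7]
grip_width: 0.361
grasp_force: 50.2
t 18.23 pos mm [ 587.1 -309.2  102.8] closing dir 74.0 tilt [-0.     0.001] grip 0.361 50.2 F [-0.6  0.8 -1.7]
```

View pics/w6c.png

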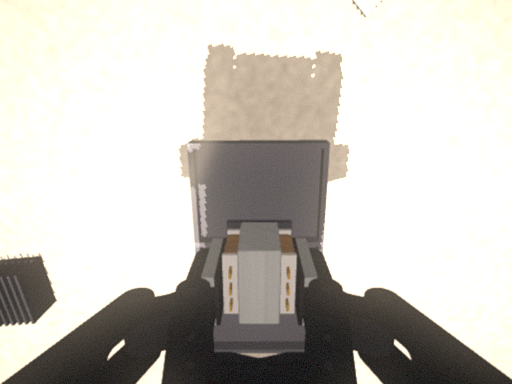

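The small transformer is held straight, at (259,270), and is aligned over the wide bay (190-328, 142-245). Lowering.

```bash
python3 -m crank '[[[2.4,0,0,-4,0,0,0],[2.4,0,0,-3.5,0,0,0],[2.4,0,0,-1.2,0,0,0],[2.4,0,0,-0.3,0,0,0],[2.4,0,0,0,0,0,0],[2.4,0,0,0,0,0,0]]]'; python3 -m crank '[[[2.4,0,0,-0.2,0,0,0],[2.4,0,0,0,0,0,0]]]';python3 -m crank '[[[2.4,0,0,-0.15,0,0,0],[2.4,0,0,0,0,0,0]]]';python3 -m crank '[[[2.4,0,0,-0.1,0,0,0],[2.4,0,0,0,0,0,0]]]'
```

```text
clock: 19.02
position: [0.588, -0.3102, 0.0143]
ee_rot: [0.99, -0.139, 0.001, 0.0]
ft_force: [-0.2, -0.1, -1.7]
grip_width: 0.362
grasp_force: 50.2
clock: 19.27
position: [0.5871, -0.3099, 0.0109]
ee_rot: [0.99, -0.139, 0.0, 0.0]
ft_force: [-0.3, -0.0, -2.4]
grip_width: 0.367
grasp_force: 50.2
clock: 19.52
position: [0.587, -0.3098, 0.0092]
ee_rot: [0.99, -0.139, -0.0, -0.0]
ft_force: [0.2, 0.6, -1.9]
grip_width: 0.364
grasp_force: 50.2
clock: 19.77
position: [0.5871, -0.3098, 0.0082]
ee_rot: [0.99, -0.139, -0.0, 0.0]
ft_force: [0.7, -0.7, -2.3]
grip_width: 0.368
grasp_force: 50.2
```

```bash
python3 -m crank '[[[2.4,0,0,-0.1,0,0,0],[2.4,0,0,0,0,0,0]]]'
```

```text
clock: 20.02
position: [0.5872, -0.3099, 0.0078]
ee_rot: [0.99, -0.139, 0.0, 0.0]
ft_force: [-0.9, 0.8, 3.2]
grip_width: 0.363
grasp_force: 50.7
```

Contact. Releasing, then going to the tall capacitor.

```bash
python3 -m crank '[[[4.8,0,0,0,0,0,0],[4.8,0,0,0,0,0,0],[4.8,0,0,0,0,0,0],[4.8,0,0,1,0,0,0],[4.8,0,0,4,0,0,0],[4.8,0,0,5.5,0,0,0],[8.5,0,0,2,0,0,0],[8.5,-0.3,5,0,0,0,0],[8.5,-0.3,5,0,0,0,0],[8.5,-0.3,5,0,0,0,0],[8.5,-0.3,5,0,0,0,0],[8.5,-0.3,5,0,0,0,0],[8.5,-0.3,5,0,0,0,0],[8.5,-0.3,5,0,0,0,0],[8.5,-0.2,5.1,0,0,0,0],[8.5,0,0,0,0,0,0],[8.5,0,0,0,0,0,0]]]' 40
python3 - <<'E'
from h import *
pose(); p,P=wristcloud('w7'); rect(P,.564,.092,.045,.07,.03); rect(P,.564,.092,.050,.07,.03)
cv2.imwrite('pics/w7c.png',cv2.convertScaleAbs(p[...,::-1],alpha=1.6))
E
```

```text
clock: 22.15
position: [0.5641, 0.0904, 0.1323]
ee_rot: [0.99, -0.139, -0.0, 0.0]
ft_force: [0.2, -0.4, -0.2]
grip_width: 0.996
grasp_force: 0.0
t 22.15 pos mm [564.1  90.4 132.3] closing dir 74.0 tilt [-0.    -0.001] grip 0.996 0.0 F [ 0.2 -0.4 -0.2]
823 c [565.6  92.7] size [23.  23.5] ang 75.6 mean [566.9  92.4  53.7]
769 c [565.6  92.7] size [22.9 23.5] ang 74.0 mean [566.4  92.5  54.1]
```

View pics/w7c.png

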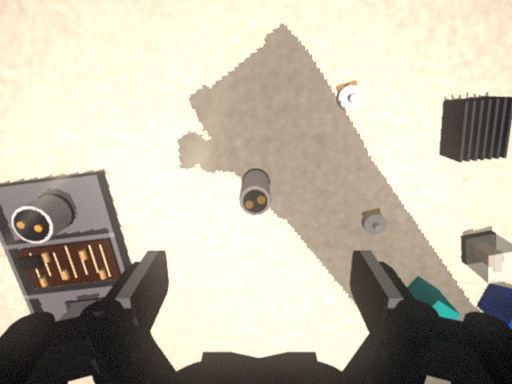

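The tall capacitor is at (255,192), a couple of mm off centre, so the approach corrects for that. The stout capacitor stands in its bay at left (45,215). Gripping.

```bash
python3 -m crank '[[[8.5,0.1,0.2,-4,0,0,0],[8.5,0,0,-4,0,0,0],[8.5,0,0,-3,0,0,0],[8.5,0,0,-1.2,0,0,0],[8.5,0,0,0,0,0,0],[1.6,0,0,0,0,0,0],[1.6,0,0,0,0,0,0],[1.6,0,0,0,0,0,0],[1.6,0,0,0,0,0,0],[1.6,0,0,0,0,0,0],[1.6,0,0,0,0,0,0],[1.6,0,0,0,0,0,0],[1.6,0,0,0,0,0,0]]]' 40; python3 -c "from h import *;pose()"
python3 -m crank '[[[1.6,0,0,1,0,0,0],[1.6,0,0,4,0,0,0],[1.6,0,0,4,0,0,0],[1.6,-1.2,-4.6,0,0,0,0],[1.6,-1.2,-4.6,0,0,0,0],[1.6,-1.2,-4.6,0,0,0,0],[1.6,-1.2,-4.6,0,0,0,0],[1.6,-1.2,-4.6,0,0,0,0],[1.6,-1.2,-4.6,0,0,0,0],[1.6,-1.2,-4.6,0,0,0,0],[1.6,-1.1,-4.6,0,0,0,0],[1.6,0,0,0,0,0,0],[1.6,0,0,0,0,0,0]]]'
python3 - <<'E'
from h import *
pose(); p,P=wristcloud('w8')
cv2.imwrite('pics/w8c.png',cv2.convertScaleAbs(p[...,::-1],alpha=1.6))
E
```

```text
clock: 23.82
position: [0.5654, 0.0932, 0.0109]
ee_rot: [0.99, -0.139, 0.0, -0.0]
ft_force: [-1.5, 0.1, 7.1]
grip_width: 0.268
grasp_force: 39.0
t 23.82 pos mm [565.4  93.2  10.9] closing dir 74.0 tilt [ 0.001 -0.   ] grip 0.268 39.0 F [-1.5  0.1  7.1]
clock: 25.45
position: [0.4703, -0.2742, 0.1005]
ee_rot: [0.99, -0.139, 0.0, -0.0]
ft_force: [0.7, 0.6, -0.8]
grip_width: 0.27
grasp_force: 39.4
t 25.45 pos mm [ 470.3 -274.2  100.5] closing dir 74.0 tilt [0. 0.] grip 0.27 39.4 F [ 0.7  0.6 -0.8]
```

View pics/w8c.png

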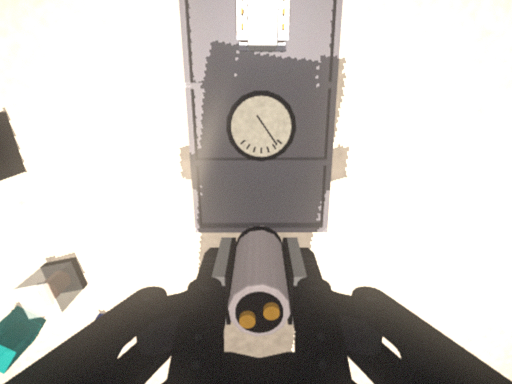

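The capacitor is held upright, the narrow bay (195-328, 158-228) lies below the tool, and the small transformer stands in the wide bay at the top. Lowering.

```bash
python3 -m crank '[[[1.6,0,-0.1,-4,0,0,0],[1.6,0,0,-3,0,0,0],[1.6,0,0,-0.9,0,0,0],[1.6,0,0,-0.2,0,0,0],[1.6,0,0,0,0,0,0],[1.6,0,0,0,0,0,0]]]'; python3 -m crank '[[[1.6,0,0,-0.2,0,0,0],[1.6,0,0,0,0,0,0]]]';python3 -m crank '[[[1.6,0,0,-0.1,0,0,0],[1.6,0,0,0,0,0,0]]]'
```

```text
clock: 26.25
position: [0.4708, -0.2761, 0.0204]
ee_rot: [0.99, -0.139, 0.001, 0.0]
ft_force: [-0.4, -0.6, -0.6]
grip_width: 0.27
grasp_force: 39.4
clock: 26.5
position: [0.4701, -0.2759, 0.0174]
ee_rot: [0.99, -0.139, 0.0, 0.0]
ft_force: [0.6, 0.6, -1.0]
grip_width: 0.267
grasp_force: 39.4
clock: 26.75
position: [0.47, -0.2758, 0.0162]
ee_rot: [0.99, -0.139, -0.0, 0.0]
ft_force: [-0.2, -0.6, 0.5]
grip_width: 0.268
grasp_force: 39.4
```

```bash
python3 -m crank '[[[1.6,0,0,-0.1,0,0,0],[1.6,0,0,0,0,0,0]]]'; python3 -m crank '[[[1.6,0,0,-0.1,0,0,0],[1.6,0,0,0,0,0,0]]]'
```

```text
clock: 27.0
position: [0.47, -0.2759, 0.0152]
ee_rot: [0.99, -0.139, -0.0, 0.0]
ft_force: [-0.1, -0.7, -1.2]
grip_width: 0.271
grasp_force: 39.4
clock: 27.25
position: [0.4702, -0.2759, 0.0149]
ee_rot: [0.99, -0.139, 0.0, 0.0]
ft_force: [-2.5, 2.3, 7.9]
grip_width: 0.271
grasp_force: 40.2
```

Contact. Releasing, retreating and checking everything from the top camera.

```bash
python3 -m crank '[[[4.2,0,0,0.1,0,0,0],[4.2,0,0,0,0,0,0],[4.2,0,0,0,0,0,0],[4.2,0,0,1,0,0,0],[4.2,0,0,4,0,0,0],[4.2,0,0,5,0,0,0],[4.2,0,0,4,0,0,0],[4.2,-2,-5,1,0,0,0],[4.2,-2,-5,1,0,0,0],[4.2,-2,-5,1,0,0,0],[4.2,-2,-5,1,0,0,0],[4.2,-2,-4,0,0,0,0],[4.2,0,0,0,0,0,0],[4.2,0,0,0,0,0,0]]]'
python3 - <<'E'
from h import *
pose(); p,d=snap('top','end'); c=eyes.camera_params('top'); v,u=np.mgrid[:384,:512]
P=(np.stack([(u-c['cx'])/c['fx']*d,(v-c['cy'])/c['fy']*d,d,np.ones_like(d)],-1)@c['world_from_camera'].T)[...,:3]
for n,x,y,lo in [('large',.47,.293,.04),('stout',.591,.274,.03),('small',.587,-.31,.03),('tall',.47,-.276,.045),('heat',.563,-.09,.022),('relay',.444,-.093,.03)]:
    print(n,end=' '); rect(P,x,y,lo,.08,.045)
t=np.hstack([cv2.resize(p[140:240,98:168],(420,600),interpolation=cv2.INTER_CUBIC),cv2.resize(p[130:230,354:417],(378,600),interpolation=cv2.INTER_CUBIC)])
cv2.imwrite('pics/endc.png',cv2.convertScaleAbs(t[...,::-1],alpha=1.8))
E
```

```text
clock: 29.0
position: [0.3706, -0.5152, 0.1956]
ee_rot: [0.99, -0.139, 0.0, -0.0]
ft_force: [-0.0, 0.5, 0.7]
grip_width: 0.491
grasp_force: 0.0
t 29.0 pos mm [ 370.6 -515.2  195.6] closing dir 74.0 tilt [0.    0.001] grip 0.491 0.0 F [-0.   0.5  0.7]
large 420 c [468.9 292.9] size [42.6 51.6] ang 80.4 mean [468.4 291.5  46.1]
stout 193 c [588.8 271.9] size [31.9 32.6] ang 83.8 mean [588.7 271.5  37.6]
small 231 c [ 585.8 -309.7] size [31.7 35.5] ang 73.7 mean [ 585.5 -309.3   35.4]
tall 118 c [ 469.8 -275.6] size [22.5 21.5] ang 83.9 mean [ 469.7 -274.7   57.9]
heat 163 c [562.8 -90.1] size [36.  46.1] ang 79.2 mean [562.  -90.4  29.6]
relay 169 c [444.4 -92.8] size [27.3 27.3] ang 84.3 mean [444.3 -92.7  38. ]
```

View pics/endc.png

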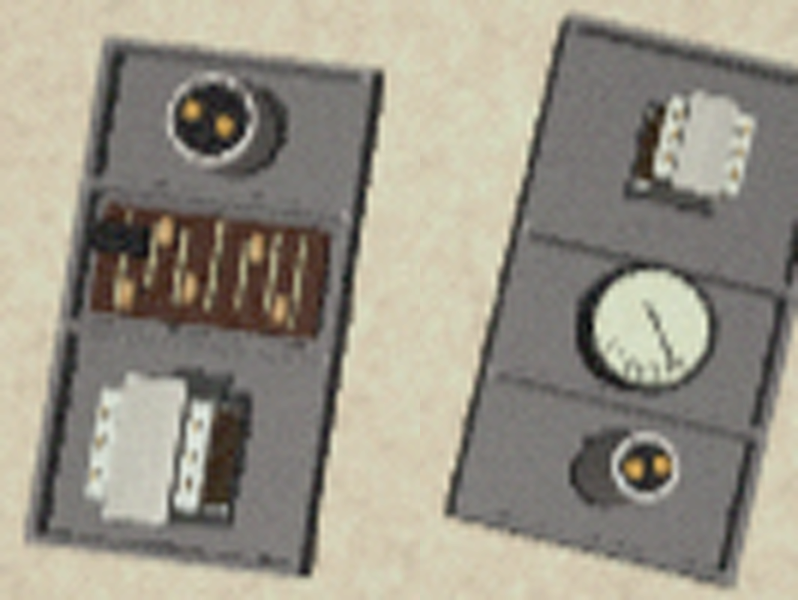

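All four parts stand in their bays: large transformer (160,450), stout capacitor (212,120), small transformer (700,145) and tall capacitor (643,467). The heatsink and relay have not moved.

```bash
python3 -c "from h import *;print(job.hand_in())"
```

```text
the job is handed in; nothing more can be done
None
```

Both kits are made up and the job is handed in at about 29 s on the robot's clock: all four parts were set down in their correct bays, and the heatsink and relay did not move, though the hand-in returned no verdict.

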